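# Gauge two roller sleeves on a sloping pin and sort them

## Task

Check the two blue roller sleeves on the sloping gauge pin, one at a time: slide the sleeve onto the pin as far as it will go, either fully down on its seat (it fits) or until it stops hard part-way (it does not), and hold it there for a moment. Put each sleeve straight after its own test, before you test the other, standing upright in a tray: green if it fits, red if it does not; either sleeve may go first. Leave the balance, bottle, box of envelopes and brush where they are.

Things in the scene. Friction and masses are not known exactly. Their poses are not given: they have to be found in the camera images.
- sleeve_a: One of two look-alike blue plastic sleeves (tubes open at both ends), standing upright on the bench: 48 mm outer diameter, 80 mm long, about 0.12 kg. Origin: centre of its lower end; z runs along its axis. Bore 32 mm if it is a good one, 26 mm if not; which of the two is good is not told. Exactly one is good.
- sleeve_b: The other blue sleeve, same outside, same origin and axes, same remarks.
- sleeve_a_mid (a point): The middle of sleeve_a, on its axis, 40 mm from either end.
- sleeve_b_mid (a point): The middle of sleeve_b, on its axis, 40 mm from either end.
- pin: Bright steel gauge pin, fixed, leaning 30 degrees from vertical. Origin: centre of its foot on a round dark seat (68 mm diameter); z runs up along the pin. From the seat up: 29 mm diameter to 42 mm, cone to 21 mm diameter at 47 mm, 21 mm pilot to 60 mm, nose tapering to 12 mm at 66 mm. A good sleeve goes down to the seat; a bad one stops hard on the cone, its lower end about 44 mm from the seat.
- gauge: Grey stand that carries the pin, base 140 x 120 x 16 mm, fixed to the bench. Origin: centre of its underside; the pin's foot is 98 mm straight above it and the pin leans to the stand's -x, roughly towards the robot.
- tray_fit: Green square tray for sleeves that fit, fixed to the bench, 120 x 120 mm, walls 4 mm thick and 22 mm high, floor 4 mm thick. Origin: centre of its underside; z up. Green and red tray may change places.
- tray_reject: Red tray for sleeves that do not fit, otherwise the same.
- balance: Bystander: white bench balance, 190 x 220 x 76 mm, loose. Origin: centre of its underside.
- bottle: Bystander: white bottle with red cap, 66 mm diameter, 170 mm high, loose. Origin: centre of its underside.
- box: Bystander: wooden box of brown envelopes, 160 x 200 mm, 100 mm high with its contents, loose. Origin: centre of its underside.
- brush: Bystander: hand brush lying on the bench beyond the sleeves, loose, under 40 mm high. Origin: under its middle.
Mind the look-alikes: they are no part of the job. Leave any orange look-alike of the sleeve_b alone. Leave any yellow look-alike of the sleeve_a alone.

How it is judged:
On the way, in this order (a step that is already met when the one before it is completed fails the run):
1. one sleeve is on the pin as far as it goes (the good one within 6 mm of the seat, the bad one within 8 mm of its stop on the cone), while the other is not yet in its tray, for 0.2 s ((((x of sleeve_a_mid in the frame of pin between -0.009 and 0.009 m and y of sleeve_a_mid in the frame of pin between -0.009 and 0.009 m and angle between the z axis of sleeve_a and the z axis of pin, either way round below 0.2 rad and z of sleeve_a_mid in the frame of pin between 0.03 and 0.046 m) and not (x of sleeve_b_mid in the frame of tray_reject between -0.045 and 0.045 m and y of sleeve_b_mid in the frame of tray_reject between -0.045 and 0.045 m and z of sleeve_b_mid in the frame of tray_reject between 0.03 and 0.055 m and angle between the z axis of sleeve_b and the z axis of tray_reject, either way round below 0.15 rad)) or ((x of sleeve_b_mid in the frame of pin between -0.009 and 0.009 m and y of sleeve_b_mid in the frame of pin between -0.009 and 0.009 m and angle between the z axis of sleeve_b and the z axis of pin, either way round below 0.2 rad and z of sleeve_b_mid in the frame of pin between 0.03 and 0.092 m) and not (x of sleeve_a_mid in the frame of tray_fit between -0.045 and 0.045 m and y of sleeve_a_mid in the frame of tray_fit between -0.045 and 0.045 m and z of sleeve_a_mid in the frame of tray_fit between 0.03 and 0.055 m and angle between the z axis of sleeve_a and the z axis of tray_fit, either way round below 0.15 rad)))), for 0.2 s.
2. that sleeve stands in its own tray (good: green, bad: red) and the other is on the pin as far as it goes, for 0.2 s ((((x of sleeve_a_mid in the frame of tray_fit between -0.045 and 0.045 m and y of sleeve_a_mid in the frame of tray_fit between -0.045 and 0.045 m and z of sleeve_a_mid in the frame of tray_fit between 0.03 and 0.055 m and angle between the z axis of sleeve_a and the z axis of tray_fit, either way round below 0.15 rad) and (x of sleeve_b_mid in the frame of pin between -0.009 and 0.009 m and y of sleeve_b_mid in the frame of pin between -0.009 and 0.009 m and angle between the z axis of sleeve_b and the z axis of pin, either way round below 0.2 rad and z of sleeve_b_mid in the frame of pin between 0.03 and 0.092 m)) or ((x of sleeve_b_mid in the frame of tray_reject between -0.045 and 0.045 m and y of sleeve_b_mid in the frame of tray_reject between -0.045 and 0.045 m and z of sleeve_b_mid in the frame of tray_reject between 0.03 and 0.055 m and angle between the z axis of sleeve_b and the z axis of tray_reject, either way round below 0.15 rad) and (x of sleeve_a_mid in the frame of pin between -0.009 and 0.009 m and y of sleeve_a_mid in the frame of pin between -0.009 and 0.009 m and angle between the z axis of sleeve_a and the z axis of pin, either way round below 0.2 rad and z of sleeve_a_mid in the frame of pin between 0.03 and 0.046 m)))), for 0.2 s.
At the end, for the whole second after the job is handed in: The sleeve that fits stands in the green tray and the one that does not in the red tray: each with its middle within 45 mm of the tray's centre along both tray sides, 30 to 55 mm above the tray's underside, upright within 0.15 rad and at rest (x of sleeve_a_mid in the frame of tray_fit between -0.045 and 0.045 m and y of sleeve_a_mid in the frame of tray_fit between -0.045 and 0.045 m and z of sleeve_a_mid in the frame of tray_fit between 0.03 and 0.055 m and angle between the z axis of sleeve_a and the z axis of tray_fit, either way round below 0.15 rad and x of sleeve_b_mid in the frame of tray_reject between -0.045 and 0.045 m and y of sleeve_b_mid in the frame of tray_reject between -0.045 and 0.045 m and z of sleeve_b_mid in the frame of tray_reject between 0.03 and 0.055 m and angle between the z axis of sleeve_b and the z axis of tray_reject, either way round below 0.15 rad and linear speed of each of sleeve_a, sleeve_b below 0.02 m/s and angular speed of each of sleeve_a, sleeve_b below 0.2 rad/s); the robot touches nothing.
It fails at once if the balance is moved more than 30 mm (distance of balance from where it was at the start of the episode above 0.03 m).
It fails at once if the bottle is moved more than 30 mm (distance of bottle from where it was at the start of the episode above 0.03 m).
It fails at once if the box is moved more than 30 mm (distance of box from where it was at the start of the episode above 0.03 m).
It fails at once if the brush is moved more than 30 mm (distance of brush from where it was at the start of the episode above 0.03 m).
It also fails if it takes over 72 s, if anything falls off the work surface, if the arm or the gripper's body presses on something with over 40 N, if the wrist force passes 120 N, or if a joint passes its speed limit or range.

## Robot

A 7-joint arm with a two-finger parallel gripper is mounted at the origin on the work surface. World frame = base frame: x ahead of the robot, y to its left, z up, the work surface at z = 0. Lengths are in m, angles in rad, forces in N, time in s.
With the tool pointing down it reaches from about 0.4 to 0.85 m from the base axis. Payload 4.5 kg.
Tool frame: the origin (TCP) lies between the finger pads; the fingertips stand 11 mm ahead of it and the grasp point (between the pads) lies 8 mm behind it (r.tip_reach is the distance from the TCP to the fingertips, in m); x points along the fingers, y is the direction in which the jaws open and shut, and the axes are right-handed (so a half turn about x gives the same grasp; the last joint's range is limited). The gripper opens to 88 mm and grips with 3 to 60 N. Pads are 18 mm wide; open, the fingers measure 123 mm over their backs; the gripper's body (75 mm by 187 mm) begins 45 mm behind the grasp point.
Start: joints at [-1.209, 0.689, -0.195, 1.565, 0.157, 0.902, -0.215], TCP at [0.201, 0.592, 0.25] pointing down, gripper open.
Joint ranges: [-3.01, 3.01], [-0.46, 2.08], [-1.47, 1.51], [0.13, 2.56], [-1, 4.14], [0.04, 2.09], [-2.66, 2.66]. Speed limits (rad/s): [2.57, 2.57, 3.14, 3.14, 3.14, 3.14, 3.14].

## Interface

Orientations are given as a unit quaternion [x, y, z, w].
In Python, from plant import r gives the robot as it stands.
- The arm moves only by the tool drive_tool, never from a script. Its argument "deltas" is a list of rows, each a list of 3 entries, a list of its own where there are three numbers: the turn, a rotation vector about the tool's x, y, z in degrees, then the shift along the tool's x, y, z in cm, then the finger opening in cm, from 0 to 8.81. A call has 1 to 12 rows; each row shifts and turns the commanded pose from where the row before left it, along the tool's axes as they then stand; what a row does not reach is not made up. A row lasts 1/12 s, in which the tool goes at most 41.7 mm and 7.16 degrees, less where a joint would pass 70% of its speed; a pose out of reach is approached as far as the arm can. A call is refused whole if a number of a shift passes 4.17 or a number of a turn 7.16, either way. A call with a gripper value outside its range is refused whole. The fingers move at their own pace and stop on an object; "force" is the grip in N (left out, the last holds). Time passes only in rows, so rows that do not move let the fingers close. It gives the time, the measured TCP pose, the force and the opening at its end, in the units of the state.
- r.get_state(): the state, without advancing time (a new reading comes with each control period).
- r.snapshot(name): name is "side" or "top" or "wrist"; returns a dict with "color" (384x512x3 uint8, red, green, blue), "fov_y" (degrees; the focal length in pixels is half the picture's height over the tangent of half this angle, whatever the lens; pixels are square), "cx", "cy" (the principal point, pixels), "k1" (the pictures are not rectified: a ray, as slopes to the right and down, at radius r is drawn at 1 + k1 r^2 times it, then the intrinsics apply), "extrinsics" (4x4, takes a point from world to camera coordinates); the wrist camera has in their place "tool_from_camera" (4x4, takes a point from camera to tool coordinates, whose origin is the TCP and whose axes are the tool frame's). Camera axes: x right, y up, looking along -z (the intrinsics and any distortion apply to the point x, -y, -z); pixel columns grow to the right and rows downward; lengths in m; the calibration is good to about 2 mm. A picture is of the moment at which its call begins: read the wrist's pose just before it. There is no depth.
- r.finish_job(): hands the job in, once; it reports no verdict.
The state is a dict: "clock": time; "q": joint angles; "qd": joint speeds; "joint_torque": joint torques, N m; "tool_pos": TCP position; "eef_rot": TCP orientation; "contact_force": force on the tool from outside, world axes, zero at the start; "moment": the same for the moment, N m; "opening": opening from 0.0 (shut) to 1.0 (fully open).
Only numpy, scipy, OpenCV 4.12 (cv2) and the standard library are available. Lean on these libraries where they do the work, as an engineer would, in place of code of your own. Each camera call takes 0.05 s, during which the arm holds its last target. There are 200 camera calls.

## Working session

There is one attempt and no reset: what is moved stays moved. The work goes in short steps, Python scripts to look and compute and a tool call to move; the robot and the scene stay as the last step left them, time stands still between calls to the robot, and variables do not carry over. Pictures are saved under pics/ and viewed, about 8 in all and at most 12, crops included, and the job is handed in when it is done.

Besides the shell and the picture viewer there is one more tool, called after "Request:" as name(argument=value, ...) on one line, values as JSON. drive_tool: Moves the arm, as the interface text tells. Its arguments: {"type":"object","properties":{"deltas":{"type":"array","items":{"type":"array"}},"force":{"type":"number"}},"required":["deltas"]}

```bash
ls; mkdir -p pics; cat > h.py <<'E'
import numpy as np,cv2
from scipy.spatial.transform import Rotation as R
from plant import r
def cam(name):
    st=r.get_state(); s=r.snapshot(name)
    f=192/np.tan(np.radians(s["fov_y"]/2))
    if name=="wrist":
        T=np.eye(4);T[:3,:3]=R.from_quat(st["eef_rot"]).as_matrix();T[:3,3]=st["tool_pos"]
        wc=T@np.array(s["tool_from_camera"])
    else: wc=np.linalg.inv(np.array(s["extrinsics"]))
    return dict(img=s["color"],f=f,cx=s["cx"],cy=s["cy"],k1=s["k1"],wc=wc)
def ray(c,u,v):
    d=np.array([(u-c["cx"])/c["f"],(v-c["cy"])/c["f"]]);x=d.copy()
    for _ in range(20): x=d/(1+c["k1"]*(x@x))
    w=c["wc"][:3,:3]@np.array([x[0],-x[1],-1]); return c["wc"][:3,3],w
def onz(c,u,v,z):
    o,w=ray(c,u,v); return o+w*(z-o[2])/w[2]
def proj(c,p):
    q=np.linalg.inv(c["wc"])@np.append(p,1);x=np.array([q[0],-q[1]])/-q[2]
    x=x*(1+c["k1"]*(x@x)); return x*c["f"]+[c["cx"],c["cy"]]
def save(c,n,box=None,k=1.5):
    im=c["img"]
    if box: im=im[box[1]:box[3],box[0]:box[2]]
    cv2.imwrite("pics/"+n+".png",cv2.resize(im[...,::-1],None,fx=k,fy=k,interpolation=cv2.INTER_CUBIC))
E
python3 - <<'E'
from h import *
import pickle
for n in("top","side"):
    c=cam(n);save(c,n);pickle.dump(c,open(n+".pkl","wb"));print(n,c["wc"].round(3).tolist(),c["f"],c["k1"])
print(r.get_state(),r.tip_reach)
E
```

```text
pics
top [[-0.003, 0.99, -0.139, 0.477], [-1.0, -0.006, -0.021, 0.009], [-0.022, 0.139, 0.99, 1.207], [0.0, 0.0, 0.0, 1.0]] 360.86871002266787 -0.02835625582420499
side [[0.818, 0.392, -0.422, 0.095], [-0.575, 0.533, -0.621, -0.738], [-0.019, 0.75, 0.661, 0.883], [0.0, 0.0, 0.0, 1.0]] 375.4374246831431 -0.12708254577642866
{'clock': 0.1, 'q': array([-1.20921985,  0.68989997, -0.19452619,  1.56618666,  0.15729961,
        0.90253283, -0.21511003]), 'qd': array([-1.33277884e-03, -9.71725055e-04, -2.60521687e-03, -1.26425993e-03,
        1.00494014e-03, -1.86633940e-03, -8.37747678e-05]), 'joint_torque': array([-3.56183715e-03, -5.28499210e+01, -1.27158388e+00, -1.53837579e+01,
       -5.25616540e-02,  2.07889774e-03,  5.21151480e-05]), 'tool_pos': array([0.20107756, 0.59120721, 0.2490047 ]), 'eef_rot': array([ 0.11477009,  0.6976883 , -0.11592186,  0.69758225]), 'contact_force': array([ 0.34526239,  0.09199515, -0.29102828]), 'moment': array([ 0.0064735 , -0.08913788, -0.02068239]), 'opening': 1.0061562741055161} 0.011
```

View pics/top.png

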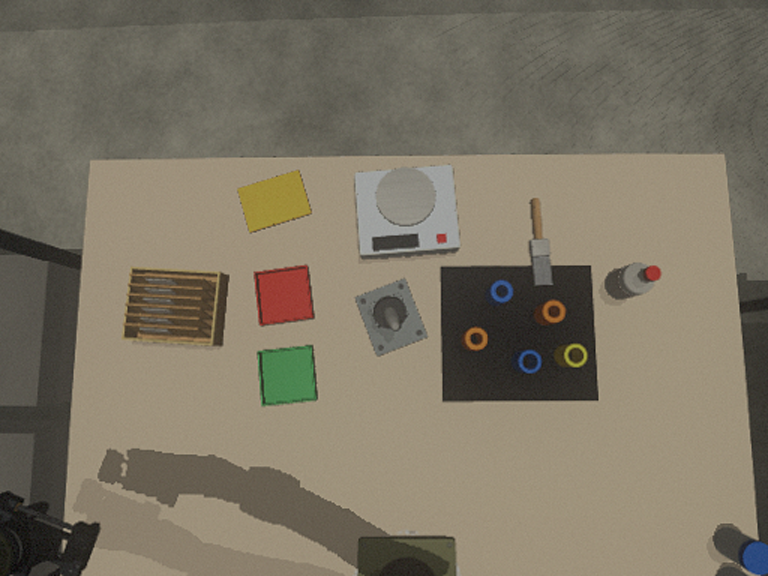

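View pics/side.png

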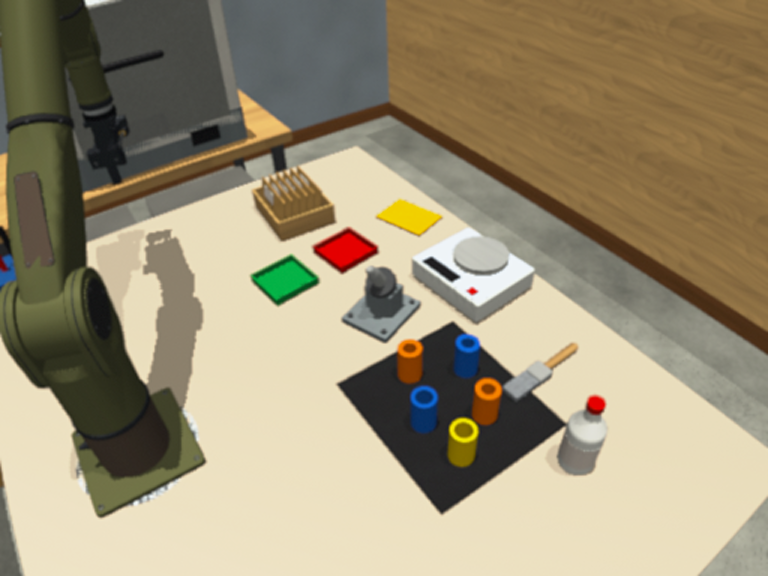

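The top picture shows the blue rings at (502,291) and (530,361), the red tray at (284,295), the green tray at (288,375), and the gauge base corners near (356,294), (406,280), (427,333) and (377,355). The side picture confirms two blue sleeves between the orange and yellow ones.

```bash
python3 - <<'E'
from h import *
import pickle
T=pickle.load(open("top.pkl","rb"));S=pickle.load(open("side.pkl","rb"))
g=lambda c,u,v,z:onz(c,u/1.5,v/1.5,z)[:2]
for n,(u,v) in dict(far=(502,291),near=(530,361)).items(): print(n,g(T,u,v,.08).round(4))
for n,(u,v) in dict(far=(468,342),near=(425,395)).items(): print(n,"side",g(S,u,v,.08).round(4))
for n,cs in dict(red=[(255,271),(308,266),(314,320),(261,325)],green=[(258,350),(313,346),(317,400),(264,405)]).items():
    P=np.array([g(T,*p,.022) for p in cs]);print(n,P.mean(0).round(4),np.degrees(np.arctan2(*(P[0]-P[3])[::-1])))
P=np.array([g(T,*p,.016) for p in [(356,294),(406,280),(427,333),(377,355)]]);
d=P[0]-P[3]+P[1]-P[2];print("gauge",P.mean(0),np.degrees(np.arctan2(d[1],d[0])),np.linalg.norm(P-np.roll(P,1,0),axis=1))
save(T,"t2",(230,180,290,245),10)
save(S,"s2",(220,160,330,300),4)
for n,p in dict(bal=(408,212),brush=(541,242),bottle=(630,285)).items(): print(n,g(T,*p,0.03))
E
```

```text
far [ 0.6189 -0.2029]
near [ 0.4736 -0.2559]
far side [ 0.6184 -0.201 ]
near side [ 0.4744 -0.2537]
red [0.6193 0.2666] 8.08133901359075
green [0.4447 0.2549] 7.929924882740154
gauge [0.57443673 0.02967067] 20.010590424326598 [0.14232463 0.11532607 0.12606425 0.11950012]
bal [ 0.8045305  -0.00841525]
brush [ 0.73391216 -0.30194966]
bottle [ 0.63676458 -0.49242508]
```

View pics/t2.png

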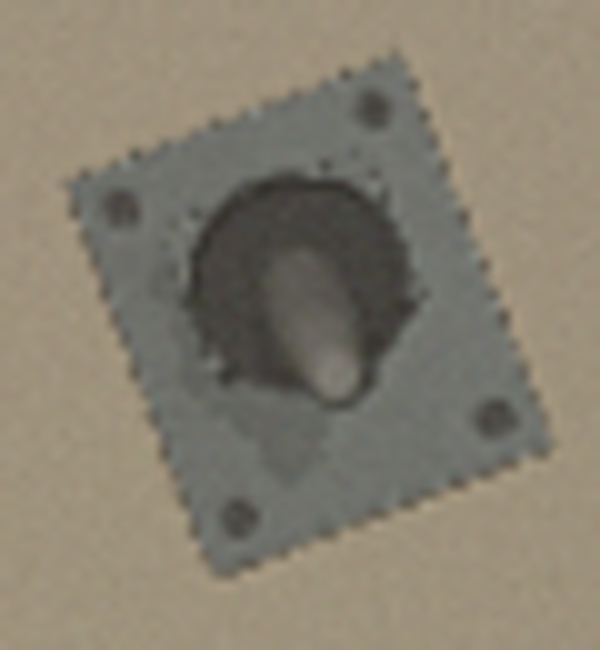

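The crop shows the base corners at crop (70,185), (400,52), (553,455), (220,578) and the pin nose at about (338,385).

```bash
cat >> h.py <<'E'
def plan(pos,tilt=0,yaw=20,show=True):
    """tool x = down, tilted 'tilt' deg so it points away along azimuth yaw; jaw horizontal perp."""
    a=np.radians(yaw);t=np.radians(tilt)
    x=np.array([np.sin(t)*np.cos(a),np.sin(t)*np.sin(a),-np.cos(t)])
    st=r.get_state();C=R.from_quat(st["eef_rot"]);best=None
    for s in (1,-1):
        y=s*np.array([-np.sin(a),np.cos(a),0]);M=np.array([x,y,np.cross(x,y)]).T
        rv=np.degrees((C.inv()*R.from_matrix(M)).as_rotvec())
        if best is None or np.linalg.norm(rv)<np.linalg.norm(best[0]): best=(rv,M)
    rv,M=best
    d=100*M.T@(np.array(pos)-st["tool_pos"])
    print("t",round(st["clock"],2),"pos",st["tool_pos"].round(4),"F",st["contact_force"].round(1),"open",round(st["opening"],3),"turn",rv.round(2),"then shift cm (target axes)",d.round(2))
E
python3 - <<'E'
from h import *
import pickle
T=pickle.load(open("top.pkl","rb"))
P=np.array([onz(T,230+u/10-.5,180+v/10-.5,.016)[:2] for u,v in [(70,185),(400,52),(553,455),(220,578)]])
d=P[0]-P[3]+P[1]-P[2];yaw=np.degrees(np.arctan2(d[1],d[0]))
print(P.mean(0),yaw,np.linalg.norm(P-np.roll(P,1,0),axis=1))
nose=onz(T,230+33.8-.5,180+38.5-.5,.155);a=np.radians(yaw);print("nose",nose,"pred",P.mean(0)-.033*np.array([np.cos(a),np.sin(a)]))
print(np.array(r.snapshot("wrist")["tool_from_camera"]).round(3).tolist())
print(R.from_quat(r.get_state()["eef_rot"]).as_matrix().round(3))
plan([.54,-.03,.25])
E
```

```text
[0.57145696 0.03110089] 20.60762508838875 [0.13910801 0.11855125 0.14296233 0.11641489]
nose [0.54021722 0.02056466 0.155     ] pred [0.54056854 0.01948601]
[[0.0, 0.295, -0.956, -0.136], [1.0, -0.001, 0.0, -0.0], [-0.001, -0.956, -0.295, -0.077], [0.0, 0.0, 0.0, 1.0]]
[[-0.     0.322  0.947]
 [-0.001  0.947 -0.322]
 [-1.    -0.001  0.   ]]
t 0.15 pos [0.2011 0.5913 0.2491] F [1.  0.  0.9] open 0.999 turn [-3.878e+01 -2.000e-02  8.000e-02] then shift cm (target axes) [ -0.09 -69.97  10.6 ]
```

Request:
drive_tool(deltas=[[[-6.5,0,0],[0,-4,0.6],8.8],[[-6.5,0,0],[0,-4,0.6],8.8],[[-6.5,0,0],[0,-4,0.6],8.8],[[-6.5,0,0],[0,-4,0.6],8.8],[[-6.5,0,0],[0,-4,0.6],8.8],[[-6.3,0,0],[0,-4,0.6],8.8],[[0,0,0],[0,-4,0.6],8.8],[[0,0,0],[0,-4,0.6],8.8],[[0,0,0],[0,-4,0.6],8.8],[[0,0,0],[0,-4,0.6],8.8],[[0,0,0],[0,-4,0.6],8.8],[[0,0,0],[0,-4,0.6],8.8]])

```text
clock: 1.15
tool_pos: [0.3426, 0.1399, 0.2498]
eef_rot: [-0.123, 0.696, 0.123, 0.696]
contact_force: [0.6, 0.3, -0.3]
opening: 0.996
```

```bash
python3 -c "
from h import *
plan([.44,-.2,.25])"
```

```text
t 1.15 pos [0.3426 0.1399 0.2498] F [ 0.6  0.3 -0.3] open 0.996 turn [0.04 0.01 0.  ] then shift cm (target axes) [-2.000e-02 -3.527e+01 -2.470e+00]
```

Request:
drive_tool(deltas=[[[0,0,0],[0,-3.5,1.5],8.8],[[0,0,0],[0,-3.5,1.5],8.8],[[0,0,0],[0,-3.5,1.5],8.8],[[0,0,0],[0,-3.5,1.5],8.8],[[0,0,0],[0,-3.5,1.5],8.8],[[0,0,0],[0,0,0],8.8],[[0,0,0],[0,0,0],8.8]])

```text
clock: 1.73
tool_pos: [0.4733, 0.0011, 0.2492]
eef_rot: [-0.121, 0.697, 0.121, 0.697]
contact_force: [-1.7, 0.4, 0.5]
opening: 1.0
```

```bash
python3 -c "
from h import *
import pickle
c=cam('wrist');pickle.dump(c,open('w1.pkl','wb'))
for p in [[.5715,.031,.098],[.54,.02,.155]]: print(proj(c,p))
save(c,'w1')
plan([.52,-.2,.25])"
```

```text
[250.80524235 277.15337001]
[249.86479519 279.5145664 ]
t 1.78 pos [0.4722 0.0027 0.2494] F [ 0.5  0.  -0. ] open 0.994 turn [-0.07 -0.04 -0.05] then shift cm (target axes) [ -0.06 -20.69  -2.44]
```

View pics/w1.png

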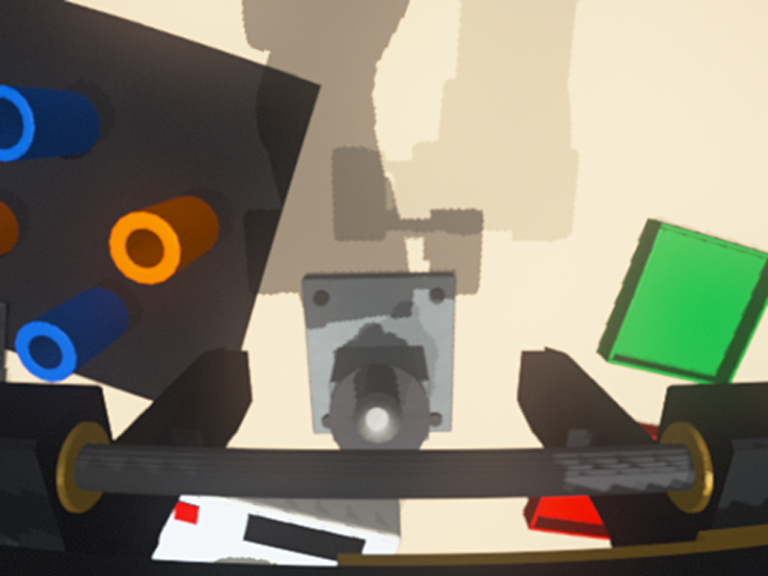

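The wrist picture shows the pin nearly end-on: nose at (377,419), seat centre about (380,408), 1-2 px right of the prediction. The base edges are square to the tool, so the 20° yaw is right. The blue sleeves are at the left.

Request:
drive_tool(deltas=[[[0,0,0],[0,-3.3,-2],8.8],[[0,0,0],[0,-3.3,-2],8.8],[[0,0,0],[0,-3.3,-2],8.8],[[0,0,0],[0,-3.3,-2],8.8],[[0,0,0],[0,-3.3,-2],8.8],[[0,0,0],[0,-3.3,-2],8.8],[[0,0,0],[0,-3.3,-2],8.8],[[0,0,0],[0,0,0],8.8],[[0,0,0],[0,0,0],8.8]])

```text
clock: 2.53
tool_pos: [0.419, -0.2625, 0.2495]
eef_rot: [-0.122, 0.697, 0.122, 0.696]
contact_force: [0.6, 0.2, -0.3]
opening: 0.996
```

```bash
python3 -c "
from h import *
import pickle
c=pickle.load(open('w1.pkl','rb'));print(c['f'])
print('nose',onz(c,377/1.5,419/1.5,.155),'seat',onz(c,379.5/1.5,408/1.5,.098))
c=cam('wrist');pickle.dump(c,open('w2.pkl','wb'))
for p in [[.474,-.255,.08],[.474,-.255,.0]]: print(proj(c,p)*1.5)
save(c,'w2')
plan([.474,-.255,.052])"
```

```text
332.4483859026495
nose [0.53944424 0.02104628 0.155     ] seat [0.56523106 0.03108132 0.098     ]
[366.00429343 337.93940477]
[369.37786011 299.22709167]
t 2.58 pos [ 0.4198 -0.2605  0.2497] F [0.7 1.7 0.9] open 0.996 turn [ 0.08  0.01 -0.07] then shift cm (target axes) [19.77 -1.34  5.28]
```

View pics/w2.png

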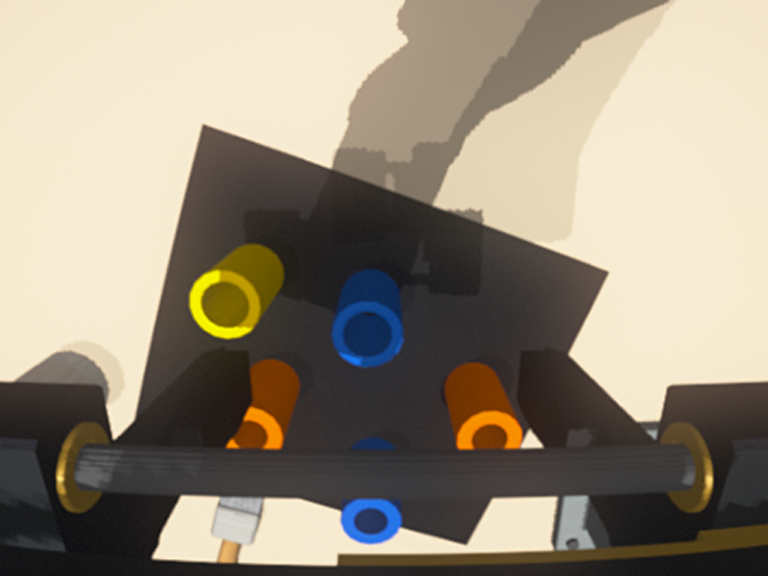

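Near blue sleeve's ring: centre (368,331), outer width ~71 px, hole ~49 px, ratio 0.69, so 32 mm bore. Far blue one: ~60 and 32 px, ratio 0.54, so 26 mm. The near one looks good and goes first.

```bash
python3 -c "
from h import *
import pickle
c=pickle.load(open('w2.pkl','rb'));a=onz(c,368/1.5,331/1.5,.08);print(a,onz(c,371/1.5,520/1.5,.08))
a[2]=.052;plan((a+[.474,-.255,.052])/2)"
```

```text
[ 0.46885519 -0.25539953  0.08      ] [ 0.61706593 -0.20115609  0.08      ]
t 2.58 pos [ 0.4198 -0.2605  0.2497] F [0.7 1.7 0.9] open 0.996 turn [ 0.08  0.01 -0.07] then shift cm (target axes) [19.77 -1.27  5.03]
```

Request:
drive_tool(deltas=[[[0,0,0],[2,-0.4,1.25],7.4],[[0,0,0],[2,-0.4,1.25],7.4],[[0,0,0],[2,-0.4,1.25],7.4],[[0,0,0],[2,-0.1,1.25],7.4],[[0,0,0],[3,0,0],7.4],[[0,0,0],[3,0,0],7.4],[[0,0,0],[3,0,0],7.4],[[0,0,0],[2,0,0],7.4],[[0,0,0],[0.7,0,0],7.4],[[0,0,0],[0,0,0],7.4]])

```text
clock: 3.42
tool_pos: [0.4714, -0.2537, 0.0516]
eef_rot: [-0.123, 0.697, 0.126, 0.695]
contact_force: [-0.1, -0.4, 0.3]
opening: 0.834
```

```bash
python3 -c "
from h import *
import pickle
c=cam('wrist');pickle.dump(c,open('w3.pkl','wb'))
p=r.get_state()['tool_pos'];print(proj(c,[.4715,-.255,.08])*1.5)
save(c,'w3')
plan([.4715,-.255,.052])"
```

```text
[378.51985233 446.66808786]
t 3.47 pos [ 0.472  -0.2547  0.0529] F [ 0.  -0.   0.4] open 0.839 turn [ 0.22  0.01 -0.09] then shift cm (target axes) [ 0.09 -0.01 -0.06]
```

View pics/w3.png

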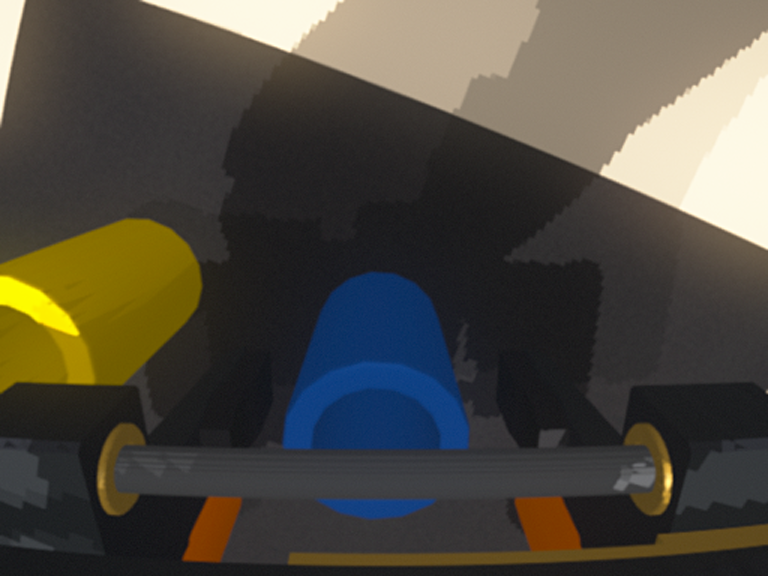

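The ring is centred at about (376,440) between the fingers, ~2 mm nearer than predicted. Nudge and close.

Request:
drive_tool(deltas=[[[0,0,0],[0,0,-0.15],7.4],[[0,0,0],[0,0,0],4.4],[[0,0,0],[0,0,0],4.4],[[0,0,0],[0,0,0],4.4],[[0,0,0],[0,0,0],4.4],[[0,0,0],[0,0,0],4.4],[[0,0,0],[-4,0,0],4.4],[[0,0,0],[-4,0,0],4.4],[[0,0,0],[-4,0,0],4.4],[[0,0,0],[-4,0,0],4.4],[[0,0,0],[0,0,0],4.4]], force=30)

```text
clock: 4.38
tool_pos: [0.4739, -0.2588, 0.2194]
eef_rot: [-0.125, 0.693, 0.12, 0.7]
contact_force: [0.7, -0.7, -1.9]
opening: 0.532
```

```bash
python3 -c "
from h import *
c=cam('wrist');save(c,'w4',(150,150,350,384),2.5)
a=np.radians(20.5);u=np.array([-.5*np.cos(a),-.5*np.sin(a),np.cos(np.pi/6)])
F=np.array([.5713,.0318,.098]);print('foot',F,'u',u)
# sleeve lower end at L above seat: TCP = F+u*(L+.052)
for L in (.10,): plan(F+u*(L+.052),30,20.5)
"
```

```text
foot [0.5713 0.0318 0.098 ] u [-0.46833609 -0.17510369  0.8660254 ]
t 4.43 pos [ 0.4722 -0.2586  0.2163] F [ 0.2  0.4 -2.5] open 0.528 turn [ -0.43 -29.66   0.45] then shift cm (target axes) [ 4.77 23.73 10.93]
```

Request:
drive_tool(deltas=[[[0,-5.9,0],[0,0,0],4.4],[[0,-5.9,0],[0,0,0],4.4],[[0,-5.9,0],[0,0,0],4.4],[[-0.4,-5.9,0.4],[0,0,0],4.4],[[0,-6.0,0],[0,0,0],4.4],[[0,0,0],[0,3.4,1.56],4.4],[[0,0,0],[0,3.4,1.56],4.4],[[0,0,0],[0,3.4,1.56],4.4],[[0,0,0],[0,3.4,1.56],4.4],[[0,0,0],[0,3.4,1.56],4.4],[[0,0,0],[0,3.4,1.56],4.4],[[0,0,0],[0,3.3,1.57],4.4]])

```text
clock: 5.43
tool_pos: [0.4749, -0.1266, 0.2467]
eef_rot: [-0.086, 0.503, 0.158, 0.846]
contact_force: [-0.1, -0.2, -1.2]
opening: 0.527
```

Request:
drive_tool(deltas=[[[0,0,0],[0,0,0],4.4],[[0,0,0],[0,0,0],4.4]])

```text
clock: 5.6
tool_pos: [0.4754, -0.1266, 0.2472]
eef_rot: [-0.088, 0.502, 0.158, 0.846]
contact_force: [0.1, -0.6, -1.7]
opening: 0.532
```

```bash
python3 -c "
from h import *
a=np.radians(20.5);u=np.array([-.5*np.cos(a),-.5*np.sin(a),np.cos(np.pi/6)])
F=np.array([.5713,.0318,.098])
plan(F+u*(.10+.052),30,20.5)
s=cam('side');st=r.get_state()
save(s,'s5',(200,130,320,260),5)
X=R.from_quat(st['eef_rot']).as_matrix()[:,0]
f=lambda p:((proj(s,p)-[200,130])*5).round(0)
print('sleeve axis top/bottom',f(st['tool_pos']-X*.028),f(st['tool_pos']+X*.052),'nose,foot',f(F+u*.066),f(F))
"
```

```text
t 5.6 pos [ 0.4754 -0.1266  0.2472] F [ 0.1 -0.6 -1.7] open 0.532 turn [ 0.01 -1.3  -0.71] then shift cm (target axes) [ 4.98 11.48  5.13]
sleeve axis top/bottom [257. 282.] [303. 341.] nose,foot [233. 245.] [268. 286.]
```

View pics/s5.png

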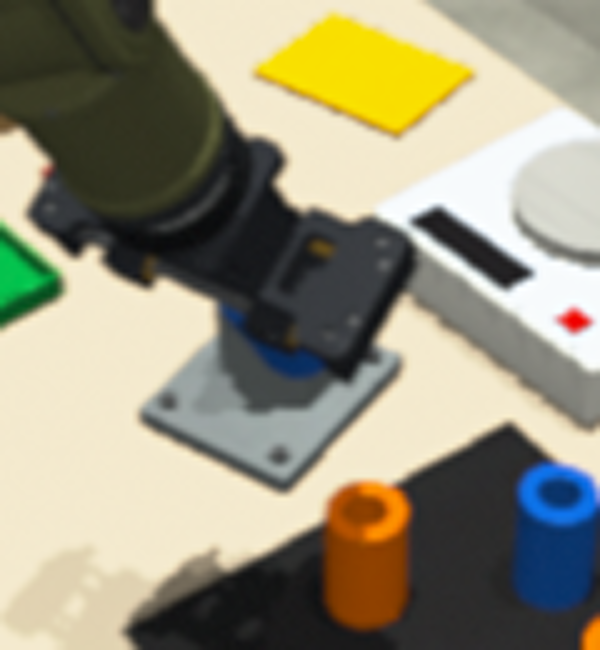

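The sleeve is held, but the rows fell short (speed limit); the arm is still 11 cm to the side. I'll continue more slowly.

Request:
drive_tool(deltas=[[[0,-1.3,-0.7],[0,0,0],4.4],[[0,0,0],[0,1.9,0.85],4.4],[[0,0,0],[0,1.9,0.85],4.4],[[0,0,0],[0,1.9,0.85],4.4],[[0,0,0],[0,1.9,0.85],4.4],[[0,0,0],[0,1.9,0.85],4.4],[[0,0,0],[0,1.9,0.85],4.4],[[0,0,0],[0.5,0,0],4.4],[[0,0,0],[0.5,0,0],4.4],[[0,0,0],[0,0,0],4.4],[[0,0,0],[0,0,0],4.4]])

```text
clock: 6.57
tool_pos: [0.4766, -0.0046, 0.2599]
eef_rot: [-0.086, 0.506, 0.16, 0.843]
contact_force: [0.6, -0.3, -0.6]
opening: 0.53
```

```bash
cat > pin.py <<'E'
from h import *
a=np.radians(20.5);u=np.array([-.5*np.cos(a),-.5*np.sin(a),np.cos(np.pi/6)])
F=np.array([.5713,.0318,.098])
E
python3 -c "
from pin import *
plan(F+u*(.10+.052),30,20.5)
w=cam('wrist');save(w,'w5');st=r.get_state()
X=R.from_quat(st['eef_rot']).as_matrix()[:,0]
f=lambda p:(proj(w,p)*1.5).round(0)
print('sleeve axis top/bottom',f(st['tool_pos']-X*.028),f(st['tool_pos']+X*.052),'nose,foot',f(F+u*.066),f(F))
"
```

```text
t 6.57 pos [ 0.4766 -0.0046  0.2599] F [ 0.6 -0.3 -0.6] open 0.53 turn [-0.1  -1.72 -0.97] then shift cm (target axes) [3.89 0.09 0.69]
sleeve axis top/bottom [382. 445.] [383. 328.] nose,foot [381. 296.] [380. 268.]
```

View pics/w5.png

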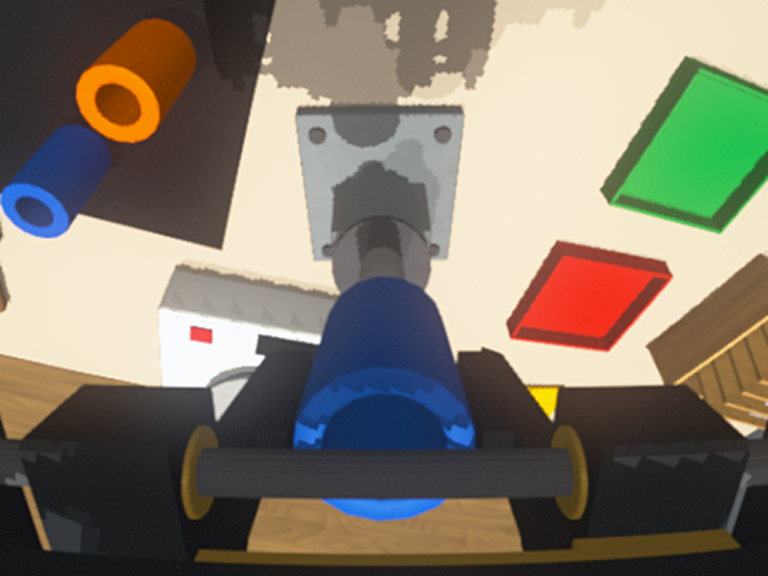

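The sleeve hangs straight in the grip (ring centre about (384,443)), and the seat centre is at (381,~265), in line laterally. Next: correct and go closer.

Request:
drive_tool(deltas=[[[0,-1.7,-1],[0,0,0.35],4.4],[[0,0,0],[0.9,0,0.35],4.4],[[0,0,0],[1,0,0],4.4],[[0,0,0],[1,0,0],4.4],[[0,0,0],[1,0,0],4.4],[[0,0,0],[0,0,0],4.4],[[0,0,0],[0,0,0],4.4]])

```text
clock: 7.2
tool_pos: [0.5011, 0.0052, 0.2297]
eef_rot: [-0.089, 0.492, 0.154, 0.852]
contact_force: [0.3, 0.4, -1.2]
opening: 0.531
```

```bash
python3 -c "
from pin import *
plan(F+u*(.07+.052),30,20.5)"
```

```text
t 7.2 pos [0.5011 0.0052 0.2297] F [ 0.3  0.4 -1.2] open 0.531 turn [-0.03  0.   -0.01] then shift cm (target axes) [ 2.96  0.03 -0.08]
```

Request:
drive_tool(deltas=[[[0,0,0],[0.8,0,-0.05],4.4],[[0,0,0],[0.8,0,0],4.4],[[0,0,0],[0.8,0,0],4.4],[[0,0,0],[0.8,0,0],4.4],[[0,0,0],[0.8,0,0],4.4],[[0,0,0],[0.5,0,0],4.4],[[0,0,0],[0,0,0],4.4]])

```text
clock: 7.78
tool_pos: [0.5222, 0.0133, 0.1902]
eef_rot: [-0.089, 0.492, 0.154, 0.852]
contact_force: [0.0, 0.3, -1.9]
opening: 0.531
```

```bash
python3 -c "
from pin import *
plan(F+u*(.052),30,20.5);print(r.get_state()['moment'])
s=cam('side');save(s,'s6',(215,150,305,235),6)"
```

```text
t 7.78 pos [0.5222 0.0133 0.1902] F [ 0.   0.3 -1.9] open 0.531 turn [-0.04  0.05 -0.01] then shift cm (target axes) [ 5.41  0.01 -0.06]
[-0.1425844   0.553607   -0.02552181]
```

View pics/s6.png

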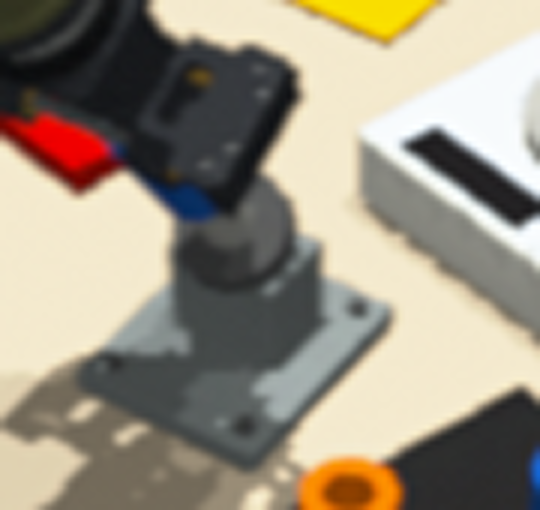

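The sleeve end (about (190,210)) covers the pin's nose, with the pin leading up into the bore. No contact force, so I'll slide down.

Request:
drive_tool(deltas=[[[0,0,0],[0.5,0,-0.03],4.4],[[0,0,0],[0.5,0,-0.03],4.4],[[0,0,0],[0.5,0,0],4.4],[[0,0,0],[0.5,0,0],4.4],[[0,0,0],[0.5,0,0],4.4],[[0,0,0],[0,0,0],4.4]])

```text
clock: 8.33
tool_pos: [0.5329, 0.0172, 0.1681]
eef_rot: [-0.089, 0.492, 0.154, 0.852]
contact_force: [-1.4, 0.7, -3.7]
opening: 0.531
```

```bash
python3 -c "
from pin import *
plan(F+u*(.052),30,20.5);print(r.get_state()['moment'])"
```

```text
t 8.33 pos [0.5329 0.0172 0.1681] F [-1.4  0.7 -3.7] open 0.531 turn [-0.04  0.    0.01] then shift cm (target axes) [2.93 0.03 0.05]
[-0.25126159  1.06747665  0.0951659 ]
```

Request:
drive_tool(deltas=[[[0,0,0],[0.5,0,-0.07],4.4],[[0,0,0],[0.5,0,0],4.4],[[0,0,0],[0.5,0,0],4.4],[[0,0,0],[0.5,0,0],4.4],[[0,0,0],[0.4,0,0],4.4],[[0,0,0],[0.3,0,0],4.4],[[0,0,0],[0,0,0],4.4],[[0,0,0],[0,0,0],4.4]])

```text
clock: 9.0
tool_pos: [0.5451, 0.0217, 0.1451]
eef_rot: [-0.089, 0.492, 0.154, 0.852]
contact_force: [-2.4, 0.4, -4.8]
opening: 0.532
```

```bash
python3 -c "
from pin import *
plan(F+u*(.052),30,20.5);print(r.get_state()['moment'])"
```

```text
t 9.0 pos [0.5451 0.0217 0.1451] F [-2.4  0.4 -4.8] open 0.532 turn [-0.02  0.05  0.03] then shift cm (target axes) [0.29 0.03 0.08]
[-0.29308806  1.39149737  0.20462711]
```

Request:
drive_tool(deltas=[[[0,0,0],[0.2,0,-0.05],4.4],[[0,0,0],[0.2,0,0],4.4],[[0,0,0],[0.15,0,0],4.4],[[0,0,0],[0,0,0],4.4],[[0,0,0],[0,0,0],4.4]])

```text
clock: 9.42
tool_pos: [0.5458, 0.022, 0.1432]
eef_rot: [-0.092, 0.49, 0.154, 0.853]
contact_force: [-19.5, -10.5, 28.7]
opening: 0.532
```

```bash
python3 -c "
from pin import *
plan(F+u*(.052),30,20.5);print(r.get_state()['moment'], r.get_state()['contact_force']@u)"
```

```text
t 9.42 pos [0.5458 0.022  0.1432] F [-19.5 -10.5  28.7] open 0.532 turn [0.29 0.22 0.17] then shift cm (target axes) [0.08 0.03 0.11]
[-1.07547987  1.15982071 -0.07906236] 35.8112763607116
```

Seated at the nominal depth with 36 N axial: it fits. I'll ease, hold, then withdraw.

Request:
drive_tool(deltas=[[[0,0,0],[-0.25,0,0],4.4],[[0,0,0],[0,0,0],4.4],[[0,0,0],[0,0,0],4.4],[[0,0,0],[0,0,0],4.4],[[0,0,0],[0,0,0],4.4]])

```text
clock: 9.83
tool_pos: [0.5458, 0.0218, 0.1433]
eef_rot: [-0.09, 0.491, 0.154, 0.853]
contact_force: [-8.8, -2.8, 7.8]
opening: 0.528
```

Request:
drive_tool(deltas=[[[0,0,0],[-1,0,0],4.4],[[0,0,0],[-1,0,0],4.4],[[0,0,0],[-1,0,0],4.4],[[0,0,0],[-1,0,0],4.4],[[0,0,0],[-1,0,0],4.4],[[0,0,0],[-1,0,0],4.4],[[0,0,0],[-1.5,0,0],4.4],[[0,0,0],[-1.5,0,0],4.4],[[0,0,0],[-1.5,0,0],4.4],[[0,0,0],[0,0,0],4.4]])

```text
clock: 10.67
tool_pos: [0.4973, 0.0035, 0.2368]
eef_rot: [-0.091, 0.489, 0.153, 0.854]
contact_force: [-0.8, -0.0, -1.8]
opening: 0.529
```

```bash
python3 -c "
from pin import *
plan([.4447,.2549,.15],0,20);plan(F+u*.14,30,20.5)"
```

```text
t 10.67 pos [0.4973 0.0035 0.2368] F [-0.8 -0.  -1.8] open 0.529 turn [ 0.57 30.36  0.15] then shift cm (target axes) [ 8.68 25.42  3.65]
t 10.67 pos [0.4973 0.0035 0.2368] F [-0.8 -0.  -1.8] open 0.529 turn [0.15 0.36 0.25] then shift cm (target axes) [ 1.98  0.06 -0.08]
```

Request:
drive_tool(deltas=[[[0.1,6.1,0],[0,2.1,0],4.4],[[0.1,6.1,0],[0,2.1,0],4.4],[[0.1,6.1,0],[0,2.1,0],4.4],[[0.1,6.1,0],[0,2.1,0],4.4],[[0.1,6,0],[0,2.1,0],4.4],[[0,0,0],[0,2.1,0.6],4.4],[[0,0,0],[0,2.1,0.6],4.4],[[0,0,0],[0,2.1,0.6],4.4],[[0,0,0],[0,2.1,0.6],4.4],[[0,0,0],[0,2.1,0.6],4.4],[[0,0,0],[0,2.1,0.6],4.4],[[0,0,0],[0,2.1,0],4.4]])

```text
clock: 11.67
tool_pos: [0.4591, 0.2118, 0.2314]
eef_rot: [-0.118, 0.632, 0.127, 0.755]
contact_force: [-0.1, -0.3, -1.4]
opening: 0.527
```

Request:
drive_tool(deltas=[[[0,0,0],[0,0,0],4.4],[[0,0,0],[0,0,0],4.4]])

```text
clock: 11.83
tool_pos: [0.4578, 0.2113, 0.2312]
eef_rot: [-0.12, 0.632, 0.128, 0.755]
contact_force: [-0.8, 0.0, -0.7]
opening: 0.532
```

```bash
python3 -c "
from h import *
plan([.4447,.2549,.064],0,20)"
```

```text
t 11.83 pos [0.4578 0.2113 0.2312] F [-0.8  0.  -0.7] open 0.532 turn [0.2  9.88 1.09] then shift cm (target axes) [16.72  4.55  0.26]
```

Request:
drive_tool(deltas=[[[0.1,5,0.5],[0,0,0],4.4],[[0.1,4.9,0.6],[0,0,0],4.4],[[0,0,0],[0,1.5,0.1],4.4],[[0,0,0],[0,1.5,0.1],4.4],[[0,0,0],[2,1.5,0.1],4.4],[[0,0,0],[2,0,0],4.4],[[0,0,0],[2,0,0],4.4],[[0,0,0],[2,0,0],4.4],[[0,0,0],[2,0,0],4.4],[[0,0,0],[2,0,0],4.4],[[0,0,0],[0,0,0],4.4],[[0,0,0],[0,0,0],4.4]])

```text
clock: 12.83
tool_pos: [0.4455, 0.2518, 0.1104]
eef_rot: [-0.122, 0.698, 0.121, 0.696]
contact_force: [-0.2, 0.6, -1.5]
opening: 0.528
```

```bash
python3 -c "
from h import *
plan([.4447,.2549,.057],0,20)"
```

```text
t 12.83 pos [0.4455 0.2518 0.1104] F [-0.2  0.6 -1.5] open 0.528 turn [-0.24 -0.18  0.07] then shift cm (target axes) [5.34 0.32 0.03]
```

Request:
drive_tool(deltas=[[[0,0,0],[1.5,0.3,0],4.4],[[0,0,0],[1.5,0,0],4.4],[[0,0,0],[1.2,0,0],4.4],[[0,0,0],[0.6,0,0],4.4],[[0,0,0],[0.3,0,0],4.4],[[0,0,0],[0.2,0,0],4.4],[[0,0,0],[0.1,0,0],4.4],[[0,0,0],[0,0,0],4.4]])

```text
clock: 13.5
tool_pos: [0.4446, 0.2562, 0.0575]
eef_rot: [-0.121, 0.697, 0.122, 0.696]
contact_force: [0.3, -0.1, -2.5]
opening: 0.53
```

```bash
python3 -c "
from h import *
plan([.4447,.2549,.057],0,20)"
```

```text
t 13.5 pos [0.4446 0.2562 0.0575] F [ 0.3 -0.1 -2.5] open 0.53 turn [-0.19 -0.02 -0.04] then shift cm (target axes) [ 0.05 -0.13 -0.03]
```

Request:
drive_tool(deltas=[[[0,0,0],[0.1,0,0],4.4],[[0,0,0],[0,0,0],4.4],[[0,0,0],[0,0,0],7.2],[[0,0,0],[0,0,0],7.2],[[0,0,0],[0,0,0],7.2],[[0,0,0],[0,0,0],7.2],[[0,0,0],[-2,0,0],7.2],[[0,0,0],[-4,0,0],7.2],[[0,0,0],[-4,0,0],7.2],[[0,0,0],[-4,0,0],7.2],[[0,0,0],[-4,0,0],7.2],[[0,0,0],[-1,0,0],7.2]])

```text
clock: 14.5
tool_pos: [0.4456, 0.2587, 0.2515]
eef_rot: [-0.12, 0.694, 0.124, 0.699]
contact_force: [-0.6, 1.1, 0.7]
opening: 0.816
```

```bash
python3 -c "
from h import *
plan([.618,-.202,.25],0,20)
w=cam('wrist');save(w,'w7')"
```

```text
t 14.5 pos [0.4456 0.2587 0.2515] F [-0.6  1.1  0.7] open 0.816 turn [-0.16  0.39 -0.22] then shift cm (target axes) [  0.15 -49.18   0.44]
```

View pics/w7.png

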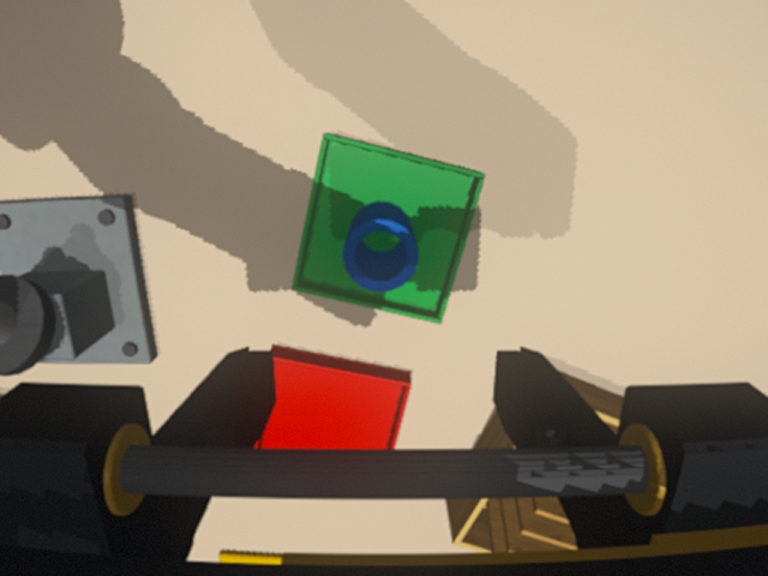

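The sleeve stands upright near the middle of the green tray, at (380,248). Next, the far sleeve.

Request:
drive_tool(deltas=[[[0,0,0],[0,-4,0],7.2],[[0,0,0],[0,-4,0],7.2],[[0,0,0],[0,-4,0],7.2],[[0,0,0],[0,-4,0],7.2],[[0,0,0],[0,-4,0],7.2],[[0,0,0],[0,-4,0],7.2],[[0,0,0],[0,-4,0],7.2],[[0,0,0],[0,-4,0],7.2],[[0,0,0],[0,-4,0],7.2],[[0,0,0],[0,-4,0],7.2],[[0,0,0],[0,-4,0],7.2],[[0,0,0],[0,-4,0],7.2]])

```text
clock: 15.55
tool_pos: [0.6066, -0.1981, 0.2436]
eef_rot: [-0.122, 0.698, 0.122, 0.695]
contact_force: [1.1, 1.8, 0.2]
opening: 0.817
```

Request:
drive_tool(deltas=[[[0,0,0],[0,0,0],7.2],[[0,0,0],[0,0,0],7.2]])

```text
clock: 15.72
tool_pos: [0.6064, -0.1987, 0.2429]
eef_rot: [-0.12, 0.699, 0.12, 0.695]
contact_force: [-1.1, 0.6, -0.4]
opening: 0.818
```

```bash
python3 -c "
from h import *
plan([.617,-.202,.11],0,20)"
```

```text
t 15.72 pos [ 0.6064 -0.1987  0.2429] F [-1.1  0.6 -0.4] open 0.818 turn [-0.52 -0.26 -0.07] then shift cm (target axes) [13.29 -0.68  0.88]
```

Request:
drive_tool(deltas=[[[-0.5,-0.3,0],[2,-0.3,0.4],7.2],[[0,0,0],[3,-0.4,0.5],7.2],[[0,0,0],[3,0,0],7.2],[[0,0,0],[3,0,0],7.2],[[0,0,0],[2.3,0,0],7.2],[[0,0,0],[0,0,0],7.2],[[0,0,0],[0,0,0],7.2]])

```text
clock: 16.3
tool_pos: [0.6173, -0.1969, 0.1115]
eef_rot: [-0.125, 0.696, 0.127, 0.696]
contact_force: [0.2, 1.0, 1.3]
opening: 0.818
```

```bash
cat > ring.py <<'E'
from pin import *
import pickle
def bb(c):
    h=cv2.cvtColor(c['img'],cv2.COLOR_RGB2HSV);m=cv2.inRange(h,(100,150,40),(125,255,255))
    n,l,s,_=cv2.connectedComponentsWithStats(m)
    return [(s[i]*1.5).round().tolist() for i in np.argsort(-s[:,4])[1:4]]
print('ref',bb(pickle.load(open('w3.pkl','rb'))))
c=cam('wrist');cv2.imwrite('pics/w8.png',c['img'][...,::-1]);print(bb(c),proj(c,[.617,-.202,.08])*1.5)
plan([.617,-.202,.052],0,20)
E
python3 ring.py
```

```text
ref [[282.0, 272.0, 188.0, 178.0, 16750.0], [318.0, 500.0, 117.0, 20.0, 1054.0]]
[[306.0, 238.0, 129.0, 152.0, 9024.0], [390.0, 392.0, 12.0, 8.0, 21.0], [362.0, 398.0, 12.0, 4.0, 14.0]] [370.4028635  344.69424475]
t 16.35 pos [ 0.6186 -0.1971  0.1133] F [0.5 0.2 1.1] open 0.82 turn [ 0.44  0.25 -0.08] then shift cm (target axes) [ 6.13 -0.4  -0.32]
```

Request:
drive_tool(deltas=[[[0,0,0],[0,-0.4,-0.3],7.2],[[0,0,0],[0,0,0],7.2],[[0,0,0],[2,0,0],7.2],[[0,0,0],[2,0,0],7.2],[[0,0,0],[1.5,0,0],7.2],[[0,0,0],[0.5,0,0],7.2],[[0,0,0],[0,0,0],7.2],[[0,0,0],[0,0,0],7.2]])

```text
clock: 17.02
tool_pos: [0.6177, -0.2034, 0.0535]
eef_rot: [-0.124, 0.694, 0.125, 0.698]
contact_force: [-0.5, 0.4, 0.6]
opening: 0.818
```

```bash
python3 ring.py
```

```text
ref [[282.0, 272.0, 188.0, 178.0, 16750.0], [318.0, 500.0, 117.0, 20.0, 1054.0]]
[[297.0, 273.0, 182.0, 176.0, 16268.0], [381.0, 512.0, 16.0, 3.0, 22.0], [352.0, 507.0, 4.0, 3.0, 4.0]] [388.87950871 443.36619797]
t 17.07 pos [ 0.6181 -0.2033  0.054 ] F [-0.5 -0.5  1.2] open 0.817 turn [0.31 0.33 0.  ] then shift cm (target axes) [ 0.2   0.16 -0.06]
```

Request:
drive_tool(deltas=[[[0,0,0],[0.15,0.15,-0.1],7.2],[[0,0,0],[0,0,0],4.4],[[0,0,0],[0,0,0],4.4],[[0,0,0],[0,0,0],4.4],[[0,0,0],[0,0,0],4.4],[[0,0,0],[0,0,0],4.4],[[0,0,0],[-4,0,0],4.4],[[0,0,0],[-4,0,0],4.4],[[0,0,0],[-4,0,0],4.4],[[0,0,0],[-4,0,0],4.4],[[0,0,0],[-3,0,0],4.4],[[0,0,0],[0,0,0],4.4]], force=30)

```text
clock: 18.07
tool_pos: [0.6185, -0.2017, 0.2486]
eef_rot: [-0.125, 0.691, 0.124, 0.701]
contact_force: [1.0, 0.4, -0.8]
opening: 0.54
```

```bash
python3 -c "
from pin import *
plan(F+u*(.10+.052),30,20.5)"
```

```text
t 18.07 pos [ 0.6185 -0.2017  0.2486] F [ 1.   0.4 -0.8] open 0.54 turn [ -0.13 -29.17   0.28] then shift cm (target axes) [-0.28 23.53 -4.27]
```

Request:
drive_tool(deltas=[[[0,-4.9,0],[0,0,-0.5],4.4],[[0,-4.9,0],[0,0,-0.5],4.4],[[0,-4.9,0],[0,0,-0.5],4.4],[[0,-4.9,0],[0,0,-0.5],4.4],[[0,-4.8,0],[-0.5,0,-0.5],4.4],[[0,-4.8,0],[-0.5,0,-0.5],4.4],[[0,0,0],[0,1.9,-0.2],4.4],[[0,0,0],[0,1.9,-0.2],4.4],[[0,0,0],[0,1.9,-0.2],4.4],[[0,0,0],[0,1.9,-0.2],4.4],[[0,0,0],[0,1.9,-0.2],4.4],[[0,0,0],[0,1.9,-0.2],4.4]])

```text
clock: 19.07
tool_pos: [0.5348, -0.1121, 0.2376]
eef_rot: [-0.088, 0.497, 0.153, 0.85]
contact_force: [0.7, 0.5, -1.3]
opening: 0.539
```

Request:
drive_tool(deltas=[[[0,0,0],[0,1.9,0],4.4],[[0,0,0],[0,1.9,0],4.4],[[0,0,0],[0,1.9,0],4.4],[[0,0,0],[0,1.9,0],4.4],[[0,0,0],[0,0,0],4.4],[[0,0,0],[0,0,0],4.4]])

```text
clock: 19.57
tool_pos: [0.5114, -0.0471, 0.2376]
eef_rot: [-0.089, 0.497, 0.153, 0.849]
contact_force: [0.1, -0.2, -1.2]
opening: 0.537
```

```bash
python3 -c "
from pin import *
plan(F+u*(.10+.052),30,20.5)"
```

```text
t 19.57 pos [ 0.5114 -0.0471  0.2376] F [ 0.1 -0.2 -1.2] open 0.537 turn [-0.09 -0.66  0.05] then shift cm (target axes) [1.08 5.29 0.27]
```

Request:
drive_tool(deltas=[[[0,-0.6,0],[0,1.3,0.1],4.4],[[0,0,0],[0,1.3,0.1],4.4],[[0,0,0],[0,1.3,0],4.4],[[0,0,0],[0,1.4,0],4.4],[[0,0,0],[0.5,0,0],4.4],[[0,0,0],[0.5,0,0],4.4],[[0,0,0],[0,0,0],4.4],[[0,0,0],[0,0,0],4.4]])

```text
clock: 20.23
tool_pos: [0.5005, 0.003, 0.2296]
eef_rot: [-0.088, 0.493, 0.151, 0.852]
contact_force: [-0.1, -0.3, -1.4]
opening: 0.538
```

```bash
python3 -c "
from pin import *
plan(F+u*(.07+.052),30,20.5)
w=cam('wrist');save(w,'w9');st=r.get_state()
X=R.from_quat(st['eef_rot']).as_matrix()[:,0]
f=lambda p:(proj(w,p)*1.5).round(0)
print('sleeve axis top/bottom',f(st['tool_pos']-X*.028),f(st['tool_pos']+X*.052),'nose,foot',f(F+u*.066),f(F))"
```

```text
t 20.23 pos [0.5005 0.003  0.2296] F [-0.1 -0.3 -1.4] open 0.538 turn [-0.28 -0.06  0.23] then shift cm (target axes) [3.02 0.21 0.04]
sleeve axis top/bottom [383. 445.] [384. 327.] nose,foot [389. 301.] [388. 265.]
```

View pics/w9.png

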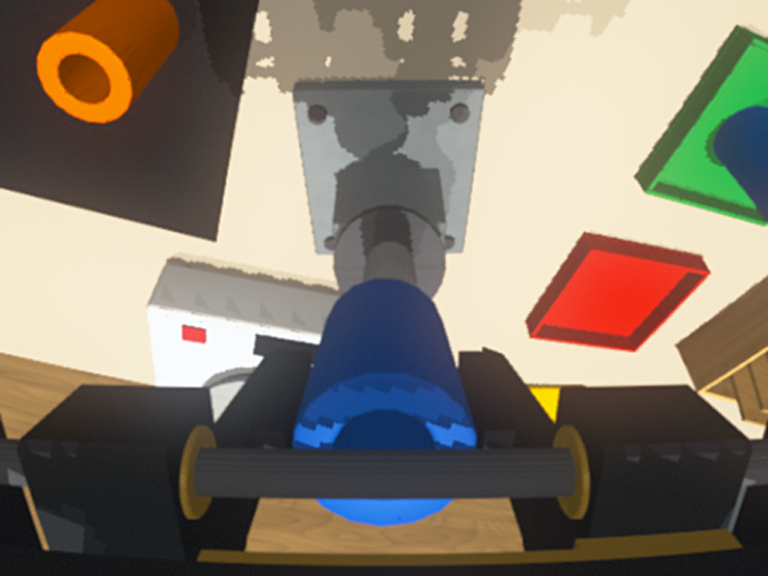

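The sleeve hangs straight (ring centre ~(385,445), thicker wall visible), with the pin 2 mm to the right (seat ~(389,260)). I'll correct by +0.2 cm in y and descend.

Request:
drive_tool(deltas=[[[0,0,0],[0.6,0.2,-0.04],4.4],[[0,0,0],[0.8,0,0],4.4],[[0,0,0],[0.8,0,0],4.4],[[0,0,0],[0.8,0,0],4.4],[[0,0,0],[0.6,0,0],4.4],[[0,0,0],[0.6,0,0],4.4],[[0,0,0],[0.4,0,0],4.4],[[0,0,0],[0,0,0],4.4],[[0,0,0],[0,0,0],4.4]])

```text
clock: 21.03
tool_pos: [0.5206, 0.0142, 0.1901]
eef_rot: [-0.088, 0.492, 0.152, 0.852]
contact_force: [-0.0, -0.3, -1.0]
opening: 0.536
```

```bash
python3 -c "
from pin import *
plan(F+u*(.044+.052),30,20.5);print(r.get_state()['moment'], r.get_state()['contact_force']@u)"
```

```text
t 21.03 pos [0.5206 0.0142 0.1901] F [-0.  -0.3 -1. ] open 0.536 turn [-0.16 -0.01  0.14] then shift cm (target axes) [ 1.06 -0.13  0.04]
[-0.15004804  0.53053607  0.05977571] -0.8145827782862166
```

Request:
drive_tool(deltas=[[[0,0,0],[0.3,-0.1,-0.04],4.4],[[0,0,0],[0.3,0,0],4.4],[[0,0,0],[0.25,0,0],4.4],[[0,0,0],[0.2,0,0],4.4],[[0,0,0],[0.2,0,0],4.4],[[0,0,0],[0.1,0,0],4.4],[[0,0,0],[0,0,0],4.4],[[0,0,0],[0,0,0],4.4]])

```text
clock: 21.7
tool_pos: [0.5259, 0.0154, 0.1796]
eef_rot: [-0.09, 0.492, 0.153, 0.853]
contact_force: [-10.5, -4.4, 19.2]
opening: 0.54
```

```bash
python3 -c "
from pin import *
plan(F+u*(.044+.052),30,20.5);print(r.get_state()['moment'], r.get_state()['contact_force']@u)"
```

```text
t 21.7 pos [0.5259 0.0154 0.1796] F [-10.5  -4.4  19.2] open 0.54 turn [-0.01  0.05  0.2 ] then shift cm (target axes) [-0.12 -0.05  0.1 ]
[-0.40644836  0.71254603 -0.15452776] 22.326003884938267
```

It stopped hard at 43 mm with 22 N, so it's the bad one. I'll hold and confirm with a slightly harder push.

Request:
drive_tool(deltas=[[[0,0,0],[0.1,0,0],4.4],[[0,0,0],[0,0,0],4.4],[[0,0,0],[0,0,0],4.4],[[0,0,0],[0,0,0],4.4]])

```text
clock: 22.03
tool_pos: [0.5261, 0.0156, 0.1794]
eef_rot: [-0.09, 0.491, 0.153, 0.853]
contact_force: [-15.9, -7.3, 27.2]
opening: 0.535
```

Request:
drive_tool(deltas=[[[0,0,0],[-0.7,0,0],4.4],[[0,0,0],[-1,0,0],4.4],[[0,0,0],[-1,0,0],4.4],[[0,0,0],[-1.5,0,0],4.4],[[0,0,0],[-1.5,0,0],4.4],[[0,0,0],[-1.5,0,0],4.4],[[0,0,0],[0,0,0],4.4]])

```text
clock: 22.62
tool_pos: [0.4934, 0.0028, 0.2417]
eef_rot: [-0.09, 0.491, 0.152, 0.853]
contact_force: [0.8, -0.5, -1.1]
opening: 0.541
```

```bash
python3 -c "
from pin import *
plan([.6193,.2666,.13],0,20);plan([.6193,.2666,.13],30,20)"
```

```text
t 22.62 pos [0.4934 0.0028 0.2417] F [ 0.8 -0.5 -1.1] open 0.541 turn [ 0.35 30.11  0.13] then shift cm (target axes) [11.17 20.49 20.86]
t 22.62 pos [0.4934 0.0028 0.2417] F [ 0.8 -0.5 -1.1] open 0.541 turn [0.36 0.11 0.04] then shift cm (target axes) [20.1  20.49 12.48]
```

Request:
drive_tool(deltas=[[[0.1,5,0],[0,1.8,0],4.4],[[0.1,5,0],[0,1.8,0],4.4],[[0.1,5,0],[0,1.8,0],4.4],[[0,5,0],[0,1.8,0],4.4],[[0,5,0],[0,1.8,0],4.4],[[0,5,0],[0,1.8,0],4.4],[[0,0,0],[0,1.5,2],4.4],[[0,0,0],[0,1.5,2],4.4],[[0,0,0],[0,1.5,2],4.4],[[0,0,0],[0,1.5,2],4.4],[[0,0,0],[0,1.5,2],4.4],[[0,0,0],[0,1.5,2],4.4]])

```text
clock: 23.62
tool_pos: [0.5473, 0.2031, 0.2468]
eef_rot: [-0.121, 0.657, 0.125, 0.733]
contact_force: [-0.5, 0.5, -0.7]
opening: 0.539
```

Request:
drive_tool(deltas=[[[0,0,0],[0,0,0],4.4],[[0,0,0],[0,0,0],4.4]])

```text
clock: 23.78
tool_pos: [0.5468, 0.2036, 0.2469]
eef_rot: [-0.121, 0.657, 0.126, 0.734]
contact_force: [-0.2, -0.6, -0.2]
opening: 0.539
```

```bash
python3 -c "
from pin import *
plan([.6193,.2666,.13],0,20)"
```

```text
t 23.78 pos [0.5468 0.2036 0.2469] F [-0.2 -0.6 -0.2] open 0.539 turn [0.08 6.18 0.67] then shift cm (target axes) [11.69  3.44  8.96]
```

Request:
drive_tool(deltas=[[[0,3.1,0.3],[0,0,0],4.4],[[0,3.1,0.4],[0,0,0],4.4],[[0,0,0],[0,0.7,1.8],4.4],[[0,0,0],[0,0.7,1.8],4.4],[[0,0,0],[0,0.7,1.8],4.4],[[0,0,0],[1,0.7,1.8],4.4],[[0,0,0],[2,0.7,1.8],4.4],[[0,0,0],[2.5,0,0],4.4],[[0,0,0],[2.5,0,0],4.4],[[0,0,0],[2.5,0,0],4.4],[[0,0,0],[1,0,0],4.4],[[0,0,0],[0,0,0],4.4]])

```text
clock: 24.78
tool_pos: [0.618, 0.2634, 0.1295]
eef_rot: [-0.124, 0.698, 0.121, 0.695]
contact_force: [-0.6, -0.2, -0.4]
opening: 0.539
```

Request:
drive_tool(deltas=[[[0,0,0],[0,0,0],4.4]])

```text
clock: 24.87
tool_pos: [0.6195, 0.2654, 0.133]
eef_rot: [-0.123, 0.696, 0.122, 0.696]
contact_force: [-0.4, -0.2, -0.0]
opening: 0.537
```

```bash
python3 -c "
from pin import *
plan([.6193,.2666,.057],0,20)"
```

```text
t 24.87 pos [0.6195 0.2654 0.133 ] F [-0.4 -0.2 -0. ] open 0.537 turn [-0.03  0.01  0.01] then shift cm (target axes) [7.6  0.12 0.02]
```

Request:
drive_tool(deltas=[[[0,0,0],[2,0.1,0],4.4],[[0,0,0],[2,0,0],4.4],[[0,0,0],[1.5,0,0],4.4],[[0,0,0],[1,0,0],4.4],[[0,0,0],[0.5,0,0],4.4],[[0,0,0],[0.3,0,0],4.4],[[0,0,0],[0.2,0,0],4.4],[[0,0,0],[0,0,0],4.4],[[0,0,0],[0,0,0],4.4]])

```text
clock: 25.62
tool_pos: [0.6197, 0.2674, 0.0588]
eef_rot: [-0.122, 0.696, 0.123, 0.697]
contact_force: [-0.1, -0.3, -0.0]
opening: 0.541
```

```bash
python3 -c "
from pin import *
plan([.6193,.2666,.0565],0,20)"
```

```text
t 25.62 pos [0.6197 0.2674 0.0588] F [-0.1 -0.3 -0. ] open 0.541 turn [-0.02  0.13 -0.03] then shift cm (target axes) [ 0.23 -0.06 -0.07]
```

Request:
drive_tool(deltas=[[[0,0,0],[0.1,0,0],4.4],[[0,0,0],[0.1,0,0],4.4],[[0,0,0],[0,0,0],4.4]])

```text
clock: 25.87
tool_pos: [0.6194, 0.267, 0.0562]
eef_rot: [-0.123, 0.696, 0.123, 0.697]
contact_force: [-0.9, -0.6, -1.0]
opening: 0.532
```

Request:
drive_tool(deltas=[[[0,0,0],[0,0,0],7.2],[[0,0,0],[0,0,0],7.2],[[0,0,0],[0,0,0],7.2],[[0,0,0],[0,0,0],7.2],[[0,0,0],[-2,0,0],7.2],[[0,0,0],[-4,0,0],7.2],[[0,0,0],[-4,0,0],7.2],[[0,0,0],[-4,0,0],7.2],[[0,0,0],[-4,0,0],7.2],[[0,0,0],[0,0,0],7.2]])

```text
clock: 26.7
tool_pos: [0.6217, 0.2707, 0.2454]
eef_rot: [-0.12, 0.692, 0.125, 0.701]
contact_force: [0.9, 0.4, 0.9]
opening: 0.82
```

```bash
python3 -c "
from h import *
print(r.get_state()['clock'],r.get_state()['contact_force'])
t=cam('side');im=t['img'][100:290,130:400];w=cam('wrist')['img']
a=cv2.resize(im,None,fx=1.45,fy=1.45);b=cv2.resize(w,(400,300))
H=max(a.shape[0],300);o=np.zeros((H,a.shape[1]+400,3),np.uint8);o[:a.shape[0],:a.shape[1]]=a;o[:300,a.shape[1]:]=b
cv2.imwrite('pics/end.png',o[...,::-1])"
```

```text
26.7 [0.8864432  0.38058866 0.9285203 ]
```

View pics/end.png

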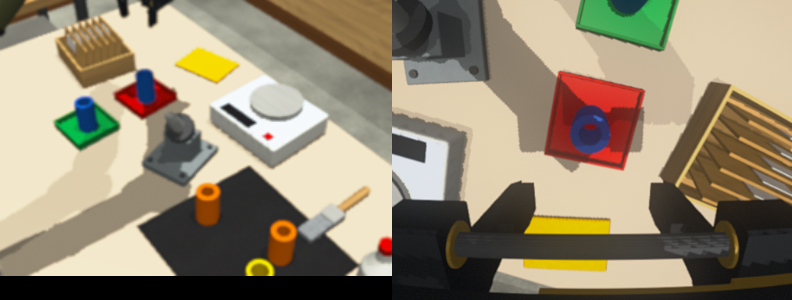

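The side view shows both sleeves upright in their trays: green at (85,115), red at (146,88). The balance, box, bottle and brush look undisturbed. Handing in.

```bash
python3 -c "
from h import *
print(r.finish_job())"
```

```text
the job is handed in; nothing more can be done
None
```

I tested both blue sleeves on the pin, put each in its tray straight after its own test, and handed the job in at about 27 s of the 72 s. The hand-in reports no verdict.

- **Near sleeve (bore looked like 32 mm):** it slid down to the seat, with its lower end about 1 mm from the nominal seat height and about 36 N axial force. I held it there, then stood it in the green tray.
- **Far sleeve (bore looked like 26 mm):** it stopped hard on the cone with its lower end about 43 mm from the seat, at 22 N. It did not go further when I pushed a little harder, to about 32 N. I held it there, then stood it in the red tray.

**Last checks:** the final side and wrist pictures show both sleeves upright near the middle of their trays, with the gripper clear above them. The balance, box and brush look unmoved by eye in the side view; I did not measure them. The bottle is only partly in the last picture, and the arm never went near it.

**Problems on the way:** some fast rows fell short at the joint speed limits, so I corrected those moves from the measured pose. The wrist-camera and overhead position estimates differed by up to about 6 mm for the pin's seat and about 5 mm for the near sleeve. Nothing failed because of it.

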